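Clear the bench pin and take up the flat file

ROBOT

A 6-joint arm with a two-finger parallel gripper is mounted at the origin on the work surface. World frame = base frame: x ahead of the robot, y to its left, z up, the work surface at z = 0. Lengths are in m, angles in rad, forces in N, time in s.
With the tool pointing down it reaches from about 0.25 to 0.775 m from the base axis. Payload 4 kg.
Tool frame: the origin (TCP) lies on the centre line of the jaws, within the pads' length; the fingertips stand bot.tips_ahead ahead of it and the grasp point (between the pads) lies 6 mm ahead of it (bot.tips_ahead is the distance from the TCP to the fingertips, in m); z points along the fingers, y is the line along which they close (so a half turn about z gives the same grasp; the last joint's range is limited). The gripper opens to 85 mm and grips with 20 to 120 N. Pads are 22 mm wide; open, the fingers measure 114 mm over their backs; the gripper's body (76 mm by 85 mm) begins 54 mm behind the grasp point. The pads swing forward as they close: fully open they stand 13 mm farther back than shut.
Start: joints at [1.184, 0.087, 1.371, -0, 1.684, -0.103], TCP at [0.154, 0.528, 0.256] pointing down, gripper open.
Joint ranges: [-3.1, 3.1], [-0.76, 2.03], [0.27, 2.55], [-1.08, 4.22], [0.17, 2.65], [-2.57, 2.57]. Speed limits (rad/s): [2.79, 2.79, 3.14, 3.14, 3.14, 3.14].

INTERFACE

Orientations are given as a unit quaternion [w, x, y, z].
In Python, from plant import bot, viewer gives the robot as it stands.
- The arm moves only by the tool move_arm, never from a script. Its argument "targets" is a list of rows, each an object with "translation": the shift along the tool's x, y, z in units of 0.03 m (1.0 is 0.03 m), a list of three; "delta_rot": the turn, a rotation vector about the tool's x, y, z in units of 180 degrees (1.0 is 180 degrees), a list of three; "fingers": the closure, from -1 (fully open) to 1 (shut). A call has 1 to 20 rows; each row shifts and turns the commanded pose from where the row before left it, along the tool's axes as they then stand; what a row does not reach is not made up. A row lasts 1/10 s, in which the tool goes at most 50 mm and 8.59 degrees, less where a joint would pass 70% of its speed; a pose out of reach is approached as far as the arm can. A call with a number of a shift or a turn outside -1 to 1 is refused whole. A call with a gripper value outside its range is refused whole. The fingers move at their own pace and stop on an object; "newtons" is the grip in N (left out, the last holds). Time passes only in rows, so rows that do not move let the fingers close. It gives the time, the measured TCP pose, the force, the opening and the grip force at its end, in the units of the state.
- bot.get_obs(): the state, without advancing time (a new reading comes with each control period).
- viewer.get_image(name): name is "side" or "top" or "wrist"; returns the picture (480x640x3 uint8, blue, green, red); there is no depth.
- viewer.camera_info(name): a dict with "camera_matrix" (3x3 intrinsics, pixels), "R" (3x3) and "t" (3): a world point X has camera coordinates R X + t. Camera axes: x right, y down, z forward; pixel columns grow to the right and rows downward; lengths in m; the calibration is good to about 2 mm. A picture is of the moment at which its call begins: read the wrist's pose just before it. camera_info takes no time and is no camera call; for the wrist camera it gives the pose at the moment of the call.
- bot.finish_job(): hands the job in; it is judged then, once.
The state is a dict: "time_s": time; "joint_pos": joint angles; "joint_velocities": joint speeds; "joint_efforts": joint torques, N m; "position": TCP position; "ee_rot": TCP orientation; "force": force on the tool from outside, world axes, zero at the start; "ft_torque": the same for the moment, N m; "opening": opening from 0.0 (shut) to 1.0 (fully open); "finger_force": force on a finger pad.
Only numpy, scipy, OpenCV 4.12 (cv2) and the standard library are available. Lean on these libraries where they do the work, as an engineer would, in place of code of your own. Each camera call takes 0.05 s, during which the arm holds its last target. There are 200 camera calls.

TASK

Get the bench pin ready for filing: clear the two rings off it by metal, the copper ring into the red-brown dish and the silver ring into the blue dish. Then draw the yellow-handled flat file out of the rack and hold it level, flat face down, with the middle of its blade about 5 cm above the wooden pin, touching nothing; finish while still holding it there. Leave the other files, the dishes and everything else on the bench where they are.

Things in the scene. Friction and masses are not known exactly. Their poses are not given: they have to be found in the camera images.
- pin: bench pin stand, fixed. Origin on the bench under the steel anvil; -x runs along the wooden pin towards the robot side. Grey base 150 x 130 mm, 14 mm high (x=-70 to 80 mm); anvil 70 x 75 mm (x=-35 to 35 mm); beech pin 74 mm wide (x=-35 to -146 mm, V notch from x=-116 mm on). Anvil and pin tops are flush and level, 75 mm above the bench
- pin_top (a point): point on the top face of the wooden pin, 75 mm above the bench, in the middle of its solid part, 85 mm from the stand's origin: the place to hold the file over
- ring_copper: copper finger ring lying flat on the pin or the anvil: outside diameter 26 mm, inside 21 mm, 12 mm high, about 18 g. Origin at the centre of its underside, z along its axis. The two rings start at least 55 mm apart along the pin
- ring_silver: silver-grey finger ring of the same size, lying flat on the pin or the anvil; origin at the centre of its underside
- dish_red: red-brown (terracotta) round dish for copper, loose, 0.22 kg: outside diameter 96 mm at the foot, 108 mm at the rim, 28 mm high, walls 4 mm, floor 5 mm thick. Origin at the centre of its underside
- dish_blue: blue glazed dish for silver, same shape as the red-brown one; origin at the centre of its underside
- rack: wooden file rack, fixed, 130 x 236 mm; origin at the centre of its underside, -x on the side of the handles. A slotted block slopes at 45 degrees: three slots (y = -64, 0, 64 mm), 17 x 7 mm, 90 mm deep, open at both ends, mouths 94 mm above the bench at x = -32 mm. A file is drawn out 45 degrees upward towards rack -x
- file_yellow: flat file, yellow plastic handle, loose, about 80 g, in a rack slot, handle up at 45 degrees. Origin: middle of the handle, on the file's axis, 132 mm above the bench at the start; x to the tip, y across the width (level), z normal to the flat faces. Handle x=-47 to 45 mm, 20 mm across y (flat sides to pinch), 22 mm in z; ferrule 16 mm thick to x=55 mm
- file_blade (a point): middle of the yellow file's blade, 105 mm from the file's origin along its x axis. The blade is 14 mm wide, 4 mm thick, from x=55 to 155 mm in the file's frame; drawn 100 mm or more along the file's -x it is clear of the rack. The ferrule rests on the slot's mouth. The file balances about 64 mm from its origin towards the blade
- file_black: narrower file with a black handle of the same shape, in another slot of the rack, to be left in place. Origin and axes as for the yellow file
- file_green: narrower file with a green handle of the same shape, in another slot of the rack, to be left in place. Origin and axes as for the yellow file
- jar: brown glass jar with an orange lid, 52 mm in diameter, 92 mm high, standing loose; leave it alone. Origin at the centre of its underside
- cup: paper coffee cup with a black lid, 60 mm in diameter at the foot, 87 mm at the lid, 117 mm high, standing loose; leave it alone. Origin at the centre of its underside
- scriber: steel scriber, 135 mm long, 9 mm thick, lying loose; leave it alone. Origin under its middle, x towards the point
- pliers: pliers with red handles, about 140 mm long, 50 mm wide, 10 mm high, lying loose; leave them alone. Origin under the pivot, x towards the jaws

How it is judged:
On the way, in this order (a step that is already met when the one before it is completed fails the run):
1. the copper ring lies in the red-brown dish and the silver ring in the blue dish, both let go, the yellow file still in the rack (horizontal distance between ring_copper and dish_red below 0.046 m and z of ring_copper in the frame of dish_red below 0.026 m and contact force between each of ring_copper, ring_silver and the fingers below 0.05 N and horizontal distance between ring_silver and dish_blue below 0.046 m and z of ring_silver in the frame of dish_blue below 0.026 m and distance of file_yellow from where it was at the start of the episode below 0.03 m), for 0.2 s.
2. the yellow file has been drawn out of the rack and is carried by the fingers alone (distance of file_yellow from where it was at the start of the episode above 0.09 m and contact force between file_yellow and the fingers above 2 N and contact force between file_yellow and rack below 0.05 N and height (world z) of file_blade above 0.09 m), for 0.2 s.
At the end, for the whole second after the job is handed in: Each ring let go in its dish (within 46 mm of its axis, under 26 mm above its foot). The yellow file is held still by the fingers alone, flat face within 0.20 rad of level, blade middle within 35 mm sideways of the pin's middle and 25 to 80 mm above its top, touching nothing else (horizontal distance between ring_copper and dish_red below 0.046 m and z of ring_copper in the frame of dish_red below 0.026 m and contact force between each of ring_copper, ring_silver and the fingers below 0.05 N and horizontal distance between ring_silver and dish_blue below 0.046 m and z of ring_silver in the frame of dish_blue below 0.026 m and (angle between file_yellow's own z axis and vertical below 0.2 rad or angle between file_yellow's own z axis and vertical above 2.942 rad) and horizontal distance between file_blade and pin_top below 0.035 m and z of file_blade in the frame of pin_top between 0.025 and 0.08 m and contact force between file_yellow and the fingers above 2 N and contact force between file_yellow and pin below 0.05 N and contact force between file_yellow and rack below 0.05 N and contact force between file_yellow and file_black below 0.05 N and contact force between file_yellow and file_green below 0.05 N and contact force between file_yellow and dish_red below 0.05 N and contact force between file_yellow and dish_blue below 0.05 N and contact force between file_yellow and jar below 0.05 N and contact force between file_yellow and cup below 0.05 N and contact force between file_yellow and scriber below 0.05 N and contact force between file_yellow and pliers below 0.05 N and linear speed of file_yellow below 0.03 m/s and angular speed of file_yellow below 0.2 rad/s); the arm keeps its last pose, push and grip.
It fails at once if another file is pulled or pushed more than 25 mm out of place (distance of any of file_black, file_green from where it was at the start of the episode above 0.025 m).
It fails at once if a dish is pushed more than 40 mm (distance of any of dish_red, dish_blue from where it was at the start of the episode above 0.04 m).
It fails at once if the jar, the cup, the scriber or the pliers are moved more than 30 mm (distance of any of jar, cup, scriber, pliers from where it was at the start of the episode above 0.03 m).
It also fails if it takes over 64 s, if anything falls off the work surface, if the arm or the gripper's body presses on something with over 40 N, if the wrist force passes 120 N, or if a joint passes its speed limit or range.

## Working session

There is one attempt and no reset: what is moved stays moved. The work goes in short steps, Python scripts to look and compute and a tool call to move; the robot and the scene stay as the last step left them, time stands still between calls to the robot, and variables do not carry over. Pictures are saved under pics/ and viewed, at most 13 in all, crops included, and the job is handed in when it is done.

Besides the shell and the picture viewer there is one more tool, called after ">>>" in YAML: its name, and indented under it one key for each argument. move_arm: Moves the arm, as the interface text tells. Shifts and turns lie within -1 to 1; 1 stands for 0.03 m of shift or 180 degrees of turn. Its arguments: {"type":"object","properties":{"targets":{"type":"array","items":{"type":"object","properties":{"translation":{"type":"array","items":{"type":"number"}},"delta_rot":{"type":"array","items":{"type":"number"}},"fingers":{"type":"number"}}}},"newtons":{"type":"number"}},"required":["targets"]}

```bash
mkdir -p pics; ls; cat > /tmp/a.py <<'E'
E
python3 - <<'E'
from plant import bot, viewer
import cv2,numpy as np
np.set_printoptions(precision=4,suppress=True)
o=bot.get_obs();print(o['time_s'],o['position'],o['ee_rot'],bot.tips_ahead)
for n in ("top","side"):
    cv2.imwrite(f"pics/{n}0.png",viewer.get_image(n));c=viewer.camera_info(n)
    print(n,np.array(c['camera_matrix']).tolist(),np.array(c['R']).tolist(),c['t'], -np.array(c['R']).T@c['t'])
E
```

```text
pics
0.0 [0.1538 0.5276 0.2551] [-0.0003  0.1414  0.99   -0.0011] 0.025
top [[438.13952340479676, 0.0, 315.4138722437029], [0.0, 438.13952340479676, 247.23606590098686], [0.0, 0.0, 1.0]] [[0.019935858017333906, -0.9997966077970837, -0.003050344661957817], [-0.9912368754472503, -0.019366511034296843, -0.13066902848008966], [0.13058337688497995, 0.005628613310798316, -0.9914213536098121]] [0.0215 0.571  0.9006] [0.448  0.0275 0.9675]
side [[623.3378542972773, 0.0, 310.59363327720285], [0.0, 623.3378542972773, 237.81419221911074], [0.0, 0.0, 1.0]] [[0.9893320569044458, -0.14498300508964235, 0.014213001667318642], [-0.09634368371123389, -0.7243513116236298, -0.6826661497086822], [0.1092701962575715, 0.6740141731331055, -0.7305921698358995]] [-0.5421  0.1335  1.2607] [ 0.4114 -0.8316  1.0199]
```

View pics/top0.png

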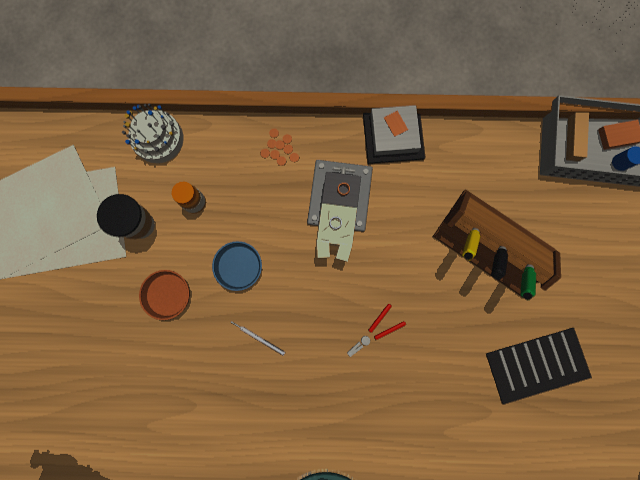

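View pics/side0.png

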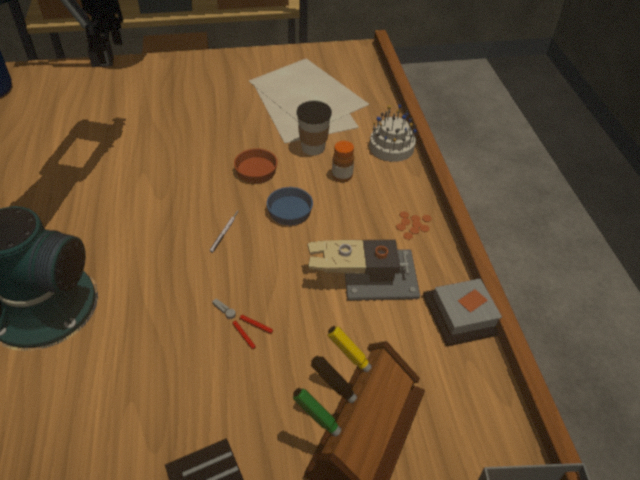

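The top view shows the copper ring on the anvil (343,188), the silver ring on the pin (336,224), the red dish (165,295), the blue dish (237,266), and the yellow handle (472,243) in the slot nearest the pin. In the side view the same items are at ring (382,252)/(345,250) and yellow handle (350,347).

```bash
cat > h.py <<'E'
import numpy as np, cv2
from plant import bot, viewer
np.set_printoptions(precision=4,suppress=True)
def cast(n,uv,z,c=None):
    c=c or viewer.camera_info(n);R=np.array(c['R']);t=np.array(c['t']);K=np.array(c['camera_matrix'])
    uv=np.atleast_2d(np.asarray(uv,float));d=np.c_[uv,np.ones(len(uv))]@np.linalg.inv(K).T@R
    C=-R.T@t
    return C+d*((z-C[2])/d[:,2])[:,None]
def mask(im,lo,hi,roi=None):
    m=cv2.inRange(cv2.cvtColor(im,cv2.COLOR_BGR2HSV),np.array(lo),np.array(hi))
    if roi: 
        k=np.zeros_like(m);x0,y0,x1,y1=roi;k[y0:y1,x0:x1]=1;m=m*k
    return m
def big(m): return max(cv2.findContours(m,cv2.RETR_EXTERNAL,cv2.CHAIN_APPROX_NONE)[0],key=cv2.contourArea)
def tri(a,b):
    A=[];B=[]
    for n,uv in (('top',a),('side',b)):
        c=viewer.camera_info(n);R=np.array(c['R']);t=np.array(c['t']);K=np.array(c['camera_matrix'])
        P=K@np.c_[R,t]
        for i in (0,1): r=uv[i]*P[2]-P[i];A.append(r[:3]);B.append(-r[3])
    s=np.linalg.lstsq(np.array(A),np.array(B),rcond=None); return s[0],s[1]
E
python3 - <<'E'
from h import *
T=cv2.imread('pics/top0.png');S=cv2.imread('pics/side0.png')
def px(T,n,*a):
    c=big(mask(T,*a));print(n,cv2.contourArea(c),cv2.boundingRect(c));return c
def cen(c): m=cv2.moments(c);return np.array([m['m10']/m['m00'],m['m01']/m['m00']])
# dishes
for n,lo,hi,roi in (('red',(0,110,40),(12,255,255),(130,260,200,330)),('blue',(95,80,30),(120,255,255),(205,235,270,300))):
    c=px(T,n,lo,hi,roi);e=cv2.fitEllipse(cv2.convexHull(c));print(e,cast('top',e[0],.028))
H=[]
for n,lo,hi,rt,rs in (('y',(22,150,90),(35,255,255),(455,220,490,265),(320,320,380,380)),('g',(45,100,30),(80,255,255),(515,255,545,305),(285,380,350,440)),('k',(0,0,0),(179,255,38),(490,242,511,282),(308,350,358,405))):
    a=px(T,n,lo,hi,rt);b=px(S,n,lo,hi,rs);p,r=tri(cen(a),cen(b));print(cen(a),cen(b),p,r,cast('top',cen(a),.132));
    for c in (a,b):
        l=cv2.fitLine(c,cv2.DIST_L2,0,.01,.01).ravel();s=(c.reshape(-1,2)-l[2:])@l[:2];print(l[:2],l[2:]+l[:2]*s.min(),l[2:]+l[:2]*s.max())
c=px(T,'pin',(20,20,120),(45,140,255),(305,195,365,270));print('pin',cv2.boxPoints(cv2.minAreaRect(c)), cast('top',cv2.boxPoints(cv2.minAreaRect(c)),.075))
def sh(im,r,n):
    x0,y0,x1,y1=r;cv2.imwrite(n,cv2.resize(im[y0:y1,x0:x1],None,fx=6,fy=6,interpolation=cv2.INTER_CUBIC))
a=cv2.resize(T[150:275,295:385],None,fx=4.8,fy=4.8,interpolation=2);b=cv2.resize(T[180:305,430:565][:, :],None,fx=3,fy=4.8,interpolation=2)
cv2.imwrite('pics/c1.png',a)
E
```

```text
red 1923.5 (139, 270, 51, 50)
((163.81121826171875, 294.54754638671875), (49.23764419555664, 51.2045783996582), 49.652645111083984) [[0.4636 0.3543 0.028 ]]
blue 1799.0 (213, 242, 49, 49)
((236.53219604492188, 265.7345275878906), (48.226768493652344, 49.13390350341797), 54.256221771240234) [[0.5283 0.2017 0.028 ]]
y 199.5 (463, 230, 17, 28)
y 577.5 (328, 327, 40, 42)
[473.3124 242.3517] [348.5128 347.1316] [ 0.5713 -0.2704  0.1342] [0.8877] [[ 0.5734 -0.2714  0.132 ]]
[ 0.3186 -0.9479] [468.0223 256.688 ] [476.8913 230.2995]
[0.6776 0.7355] [332.221  330.0326] [365.232 365.865]
g 324.0 (521, 267, 15, 30)
g 470.0 (295, 390, 43, 42)
[528.2639 281.2346] [317.5145 410.1663] [ 0.5016 -0.3746  0.1302] [0.1646] [[ 0.5007 -0.3737  0.132 ]]
[ 0.0779 -0.997 ] [527.0135 296.3919] [529.321  266.8688]
[0.7031 0.7111] [299.3518 392.6187] [335.1771 428.8472]
k 366.5 (490, 249, 18, 33)
k 2.5 (338, 390, 4, 4)
[499.4175 264.2033] [339.1333 391.6667] [ 0.5417 -0.3329  0.1027] [12.0905] [[ 0.5322 -0.3201  0.132 ]]
[ 0.1072 -0.9942] [497.3803 280.7174] [500.8384 248.659 ]
[ 0.8632 -0.5048] [338.126  392.2155] [341.233  390.3984]
pin 1612.5 (317, 204, 40, 58)
pin [[314.6375 256.7788]
 [321.6301 203.1691]
 [356.4721 207.7137]
 [349.4795 261.3234]] [[ 0.5458  0.0337  0.075 ]
 [ 0.6583  0.0214  0.075 ]
 [ 0.6501 -0.0512  0.075 ]
 [ 0.5378 -0.0377  0.075 ]]
```

View pics/c1.png

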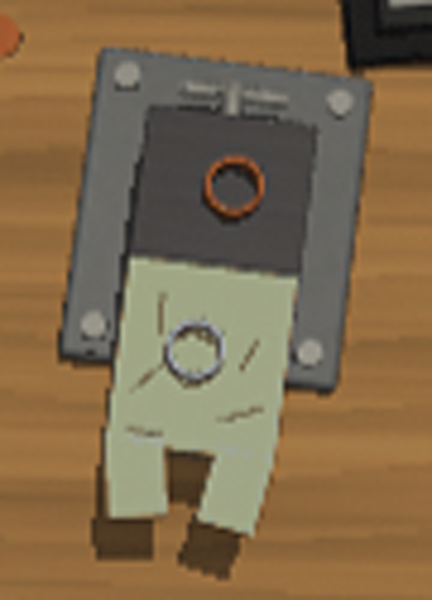

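The crop shows the copper ring centred at crop (234,187), the silver ring at (195,351), and the pin and anvil running almost along world x with about -6.5° yaw.

```bash
cat >> h.py <<'E'
from scipy.spatial.transform import Rotation as Rn
def pose():
    o=bot.get_obs();q=np.array(o['ee_rot']);return np.array(o['position']),Rn.from_quat(np.r_[q[1:],q[0]]),o
def delta(p):
    x,R,o=pose();return R.inv().apply(np.array(p)-x)/.03
E
python3 - <<'E'
from h import *
T=cv2.imread('pics/top0.png')
print('cu',cast('top',(343.6,188.8),.087),'ag',cast('top',(335.4,223),.087))
S=cv2.imread('pics/side0.png')
for n,lo,hi,rt in (('cu',(0,100,60),(14,255,255),(330,175,356,203)),):
    c=big(mask(T,lo,hi,rt));e=cv2.fitEllipse(cv2.convexHull(c));print(e,cast('top',e[0],.087))
print('side y',cast('side',(348.5,347.1),.132),'g',cast('side',(317.5,410.2),.132))
print('butt',tri((468,256.7),(332.2,330)),'tip',tri((476.9,230.3),(365.2,365.9)))
x,R,o=pose();print(R.as_matrix())
E
```

```text
cu [[ 0.6867 -0.0233  0.087 ]] ag [[ 0.6147 -0.0073  0.087 ]]
((343.3202819824219, 188.123779296875), (12.372405052185059, 12.464780807495117), 65.32426452636719) [[ 0.6881 -0.0227  0.087 ]]
side y [[ 0.5708 -0.269   0.132 ]] g [[ 0.5018 -0.3756  0.132 ]]
butt (array([ 0.5441, -0.2508,  0.1606]), array([1.1187])) tip (array([ 0.5992, -0.29  ,  0.1011]), array([3.2775]))
[[-0.96    0.2801 -0.0007]
 [ 0.2801  0.96   -0.0019]
 [ 0.0002 -0.002  -1.    ]]
```

>>> move_arm:
  targets:
    - {"translation":[0,0,0],"delta_rot":[0,0,-0.045],"fingers":0}
    - {"translation":[0,0,0],"delta_rot":[0,0,-0.045],"fingers":0}
  newtons: 30

```text
time_s: 0.3
position: [0.1539, 0.5277, 0.2556]
ee_rot: [-0.0, -0.002, 1.0, -0.001]
force: [0.7, 0.3, -0.1]
opening: 0.693
finger_force: 0.0
```

>>> move_arm:
  targets:
    - {"translation":[-0.4,-0.4,0],"fingers":0}
    - {"translation":[-0.8,-0.8,0],"fingers":0}
    - {"translation":[-0.9,-0.9,0],"fingers":0}
    - {"translation":[-0.9,-0.9,0],"fingers":0}
    - {"translation":[-0.9,-0.9,0],"fingers":0}
    - {"translation":[-0.9,-0.9,0],"fingers":0}
    - {"translation":[-0.9,-0.9,0],"fingers":0}
    - {"translation":[-0.9,-0.9,0],"fingers":0}
    - {"translation":[-0.9,-0.9,0],"fingers":0}
    - {"translation":[-0.9,-0.9,0],"fingers":0}
    - {"translation":[-0.9,-0.9,0],"fingers":0}
    - {"translation":[-0.9,-0.9,0],"fingers":0}
    - {"translation":[-0.9,-0.9,0.1],"fingers":0}
    - {"translation":[-0.9,-0.9,0.2],"fingers":0}
    - {"translation":[-0.9,-0.9,0.2],"fingers":0}
    - {"translation":[-0.9,-0.9,0.3],"fingers":0}
    - {"translation":[-0.9,-0.9,0.4],"fingers":0}
    - {"translation":[-0.9,-0.9,0.4],"fingers":0}
    - {"translation":[-0.9,-0.9,0.4],"fingers":0}
    - {"translation":[-0.9,-0.9,0.4],"fingers":0}

```text
$.targets[0]: bad value
```

```bash
python3 -c "
from h import *
print(delta((.688,-.023,.17)),pose()[2]['time_s'])"
```

```text
[-17.7173 -18.4387   2.8672] 0.3
```

>>> move_arm:
  targets:
    - {"translation":[-0.5,-0.5,0],"delta_rot":[0,0,0],"fingers":0}
    - {"translation":[-0.8,-0.8,0],"delta_rot":[0,0,0],"fingers":0}
    - {"translation":[-0.9,-0.9,0],"delta_rot":[0,0,0],"fingers":0}
    - {"translation":[-0.9,-0.9,0],"delta_rot":[0,0,0],"fingers":0}
    - {"translation":[-0.9,-0.9,0],"delta_rot":[0,0,0],"fingers":0}
    - {"translation":[-0.9,-0.9,0],"delta_rot":[0,0,0],"fingers":0}
    - {"translation":[-0.9,-0.9,0],"delta_rot":[0,0,0],"fingers":0}
    - {"translation":[-0.9,-0.9,0],"delta_rot":[0,0,0],"fingers":0}
    - {"translation":[-0.9,-0.9,0],"delta_rot":[0,0,0],"fingers":0}
    - {"translation":[-0.9,-0.9,0],"delta_rot":[0,0,0],"fingers":0}
    - {"translation":[-0.9,-0.9,0.2],"delta_rot":[0,0,0],"fingers":0}
    - {"translation":[-0.9,-0.9,0.2],"delta_rot":[0,0,0],"fingers":0}
    - {"translation":[-0.9,-0.9,0.2],"delta_rot":[0,0,0],"fingers":0}
    - {"translation":[-0.9,-0.9,0.2],"delta_rot":[0,0,0],"fingers":0}
    - {"translation":[-0.9,-0.9,0.2],"delta_rot":[0,0,0],"fingers":0}
    - {"translation":[-0.9,-0.9,0.2],"delta_rot":[0,0,0],"fingers":0}
    - {"translation":[-0.9,-0.9,0.2],"delta_rot":[0,0,0],"fingers":0}
    - {"translation":[-0.8,-0.8,0.2],"delta_rot":[0,0,0],"fingers":0}
    - {"translation":[-0.6,-0.8,0.2],"delta_rot":[0,0,0],"fingers":0}
    - {"translation":[-0.2,-0.5,0.2],"delta_rot":[0,0,0],"fingers":0}

```text
time_s: 2.3
position: [0.6464, 0.0185, 0.1946]
ee_rot: [-0.001, 0.001, 1.0, -0.0]
force: [0.1, 1.2, 0.5]
opening: 0.502
finger_force: 0.0
```

```bash
python3 -c "
from h import *
print(delta((.688,-.023,.17)),pose()[2]['time_s'],pose()[1].as_matrix()[0])
c=viewer.camera_info('wrist');im=viewer.get_image('wrist');cv2.imwrite('pics/w1.png',im);np.save('w1.npy',c,allow_pickle=True)
print(c)
"
```

```text
[-1.3933 -1.3779  0.818 ] 2.3 [-1.      0.0028 -0.0016]
{'camera_matrix': array([[357.9628,   0.    , 317.2308],
       [  0.    , 357.9628, 239.1755],
       [  0.    ,   0.    ,   1.    ]]), 'R': array([[ 0.002 ,  1.    , -0.001 ],
       [ 0.9546, -0.0016,  0.2979],
       [ 0.2979, -0.0016, -0.9546]]), 't': array([-0.0211, -0.6362,  0.1294])}
```

View pics/w1.png

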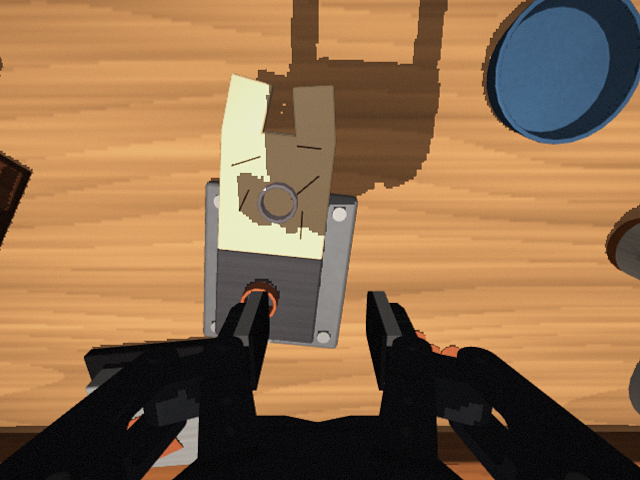

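The wrist view shows the silver ring at (278,203) on the pin and the copper ring at about (260,300), partly behind the left finger.

```bash
python3 -c "
from h import *
c=np.load('w1.npy',allow_pickle=True).item()
im=cv2.imread('pics/w1.png')
print('ag',cast('',(278,202.5),.087,c))
k=big(mask(im,(3,150,120),(14,255,255),(235,275,285,322)));e=cv2.minEnclosingCircle(k);print(e,cast('',e[0],.087,c))
print('pin far-edge corners',cast('',[(218,250),(323,260),(232,75),(334,86)],.075,c))
print(delta((.688,-.023,.14)),pose()[2]['time_s'])
"
```

```text
ag [[ 0.6147 -0.0052  0.087 ]]
((269.0, 304.5), 11.543496131896973) [[ 0.6873 -0.014   0.087 ]]
pin far-edge corners [[ 0.651  -0.0499  0.075 ]
 [ 0.6586  0.0239  0.075 ]
 [ 0.5382 -0.0319  0.075 ]
 [ 0.5445  0.0304  0.075 ]]
[-1.4165 -1.3119  1.7723] 2.35
```

>>> move_arm:
  targets:
    - {"translation":[-0.7,-0.6,0.3],"delta_rot":[0,0,0],"fingers":0}
    - {"translation":[-0.7,-0.65,0.5],"delta_rot":[0,0,0],"fingers":0}
    - {"translation":[0,0,0.5],"delta_rot":[0,0,0],"fingers":0}
    - {"translation":[0,0,0.5],"delta_rot":[0,0,0],"fingers":0}
    - {"translation":[0,0,0.4],"delta_rot":[0,0,0],"fingers":0}
    - {"translation":[0,0,0.3],"delta_rot":[0,0,0],"fingers":0}
    - {"translation":[0,0,0.2],"delta_rot":[0,0,0],"fingers":0}
    - {"translation":[0,0,0],"delta_rot":[0,0,0],"fingers":0}
    - {"translation":[0,0,0],"delta_rot":[0,0,0],"fingers":0}

```text
time_s: 3.25
position: [0.6876, -0.0168, 0.116]
ee_rot: [0.001, 0.0, 1.0, -0.0]
force: [-0.4, 0.4, -0.6]
opening: 0.499
finger_force: 0.0
```

```bash
python3 -c "
from h import *
print(delta((.6875,-.0215,.103)),pose()[2]['force'])"
```

```text
[ 0.0042 -0.1564  0.4339] [-0.4498  0.4287 -0.5628]
```

>>> move_arm:
  targets:
    - {"translation":[0,-0.1,0.2],"delta_rot":[0,0,0],"fingers":0}
    - {"translation":[0,0,0.2],"delta_rot":[0,0,0],"fingers":0}
    - {"translation":[0,0,0],"delta_rot":[0,0,0],"fingers":0.3}
    - {"translation":[0,0,0],"delta_rot":[0,0,0],"fingers":0.6}
    - {"translation":[0,0,0],"delta_rot":[0,0,0],"fingers":0.6}
    - {"translation":[0,0,0],"delta_rot":[0,0,0],"fingers":0.6}
    - {"translation":[0,0,0],"delta_rot":[0,0,0],"fingers":0.6}
  newtons: 30

```text
time_s: 3.95
position: [0.6875, -0.02, 0.1035]
ee_rot: [0.0, 0.0, 1.0, 0.0]
force: [-0.4, -0.0, -0.3]
opening: 0.277
finger_force: 29.5
```

>>> move_arm:
  targets:
    - {"translation":[0,0,-0.5],"delta_rot":[0,0,0],"fingers":0.6}
    - {"translation":[0,0,-0.8],"delta_rot":[0,0,0],"fingers":0.6}
    - {"translation":[0.2,0.3,-0.7],"delta_rot":[0,0,0],"fingers":0.6}
    - {"translation":[0.5,0.8,0],"delta_rot":[0,0,0],"fingers":0.6}
    - {"translation":[0.5,0.9,0],"delta_rot":[0,0,0],"fingers":0.6}
    - {"translation":[0.5,0.9,0],"delta_rot":[0,0,0],"fingers":0.6}
    - {"translation":[0.5,0.9,0],"delta_rot":[0,0,0],"fingers":0.6}
    - {"translation":[0.6,0.9,0],"delta_rot":[0,0,0],"fingers":0.6}
    - {"translation":[0.6,0.9,0],"delta_rot":[0,0,0],"fingers":0.6}
    - {"translation":[0.6,0.9,0],"delta_rot":[0,0,0],"fingers":0.6}
    - {"translation":[0.6,0.9,0],"delta_rot":[0,0,0],"fingers":0.6}
    - {"translation":[0.6,0.9,0],"delta_rot":[0,0,0],"fingers":0.6}
    - {"translation":[0.6,0.9,0],"delta_rot":[0,0,0],"fingers":0.6}
    - {"translation":[0.6,0.9,0],"delta_rot":[0,0,0],"fingers":0.6}
    - {"translation":[0.6,0.9,0],"delta_rot":[0,0,0],"fingers":0.6}
    - {"translation":[0.5,0.8,0],"delta_rot":[0,0,0],"fingers":0.6}
    - {"translation":[0,0.6,0.5],"delta_rot":[0,0,0],"fingers":0.6}
    - {"translation":[0,0,0.5],"delta_rot":[0,0,0],"fingers":0.6}
    - {"translation":[0,0,0.5],"delta_rot":[0,0,0],"fingers":0.6}
    - {"translation":[0,0,0],"delta_rot":[0,0,0],"fingers":0.6}

```text
time_s: 5.95
position: [0.4615, 0.3504, 0.1152]
ee_rot: [-0.003, 0.001, 1.0, -0.002]
force: [1.1, -1.1, -1.2]
opening: 0.283
finger_force: 29.5
```

```bash
python3 -c "
from h import *
print(delta((.4636,.3543,.0385)),pose()[2]['force'],pose()[2]['finger_force'])
im=viewer.get_image('top');cv2.imwrite('pics/t1.png',cv2.resize(im[200:350,90:290],None,fx=4,fy=4))"
```

```text
[-0.0818  0.1402  2.5563] [ 1.103  -1.0747 -1.1641] 29.499877598136663
```

View pics/t1.png

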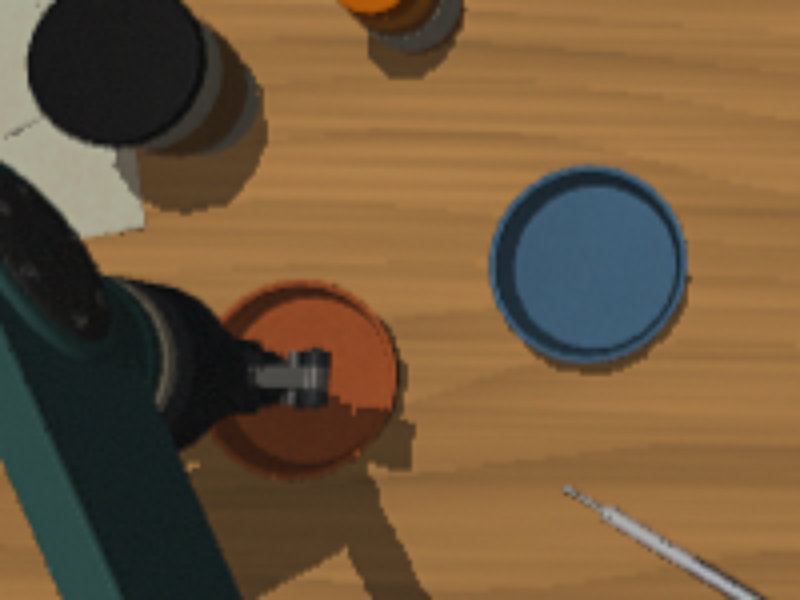

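The crop shows the gripper above the middle of the red dish at crop (300,375), with the jar and cup clear of it.

>>> move_arm:
  targets:
    - {"translation":[-0.1,0.1,0.4],"delta_rot":[0,0,0],"fingers":0.6}
    - {"translation":[0,0,0.6],"delta_rot":[0,0,0],"fingers":0.6}
    - {"translation":[0,0,0.6],"delta_rot":[0,0,0],"fingers":0.6}
    - {"translation":[0,0,0.5],"delta_rot":[0,0,0],"fingers":0.6}
    - {"translation":[0,0,0.3],"delta_rot":[0,0,0],"fingers":0.6}
    - {"translation":[0,0,0],"delta_rot":[0,0,0],"fingers":0.6}
    - {"translation":[0,0,0],"delta_rot":[0,0,0],"fingers":0.2}
    - {"translation":[0,0,0],"delta_rot":[0,0,0],"fingers":0.1}
    - {"translation":[0,0,0],"delta_rot":[0,0,0],"fingers":0.1}
    - {"translation":[0,0,-0.4],"delta_rot":[0,0,0],"fingers":0.1}
    - {"translation":[0,0,-0.8],"delta_rot":[0,0,0],"fingers":0.1}
    - {"translation":[0,0,-0.9],"delta_rot":[0,0,0],"fingers":0.1}
    - {"translation":[0,0,-0.9],"delta_rot":[0,0,0],"fingers":0}
    - {"translation":[0,0,-0.6],"delta_rot":[0,0,0],"fingers":0}

```text
time_s: 7.4
position: [0.4667, 0.3558, 0.1585]
ee_rot: [0.002, 0.0, 1.0, 0.001]
force: [0.0, -0.5, -0.4]
opening: 0.501
finger_force: 0.0
```

```bash
python3 -c "
from h import *
print(delta((.614,-.0062,.15)),pose()[2]['time_s'])"
```

```text
[ -4.9188 -12.0635   0.2702] 7.4
```

>>> move_arm:
  targets:
    - {"translation":[-0.2,-0.4,0],"delta_rot":[0,0,0],"fingers":0}
    - {"translation":[-0.3,-0.8,0],"delta_rot":[0,0,0],"fingers":0}
    - {"translation":[-0.4,-0.9,0],"delta_rot":[0,0,0],"fingers":0}
    - {"translation":[-0.4,-0.9,0],"delta_rot":[0,0,0],"fingers":0}
    - {"translation":[-0.4,-0.9,0],"delta_rot":[0,0,0],"fingers":0}
    - {"translation":[-0.4,-0.9,0],"delta_rot":[0,0,0],"fingers":0}
    - {"translation":[-0.4,-0.9,0],"delta_rot":[0,0,0],"fingers":0}
    - {"translation":[-0.4,-0.9,0],"delta_rot":[0,0,0],"fingers":0}
    - {"translation":[-0.4,-0.9,0],"delta_rot":[0,0,0],"fingers":0}
    - {"translation":[-0.4,-0.9,0],"delta_rot":[0,0,0],"fingers":0}
    - {"translation":[-0.4,-0.9,0],"delta_rot":[0,0,0],"fingers":0}
    - {"translation":[-0.3,-0.9,0],"delta_rot":[0,0,0],"fingers":0}
    - {"translation":[-0.3,-0.9,0],"delta_rot":[0,0,0],"fingers":0}
    - {"translation":[-0.2,-0.6,0],"delta_rot":[0,0,0],"fingers":0}
    - {"translation":[0,-0.2,0.3],"delta_rot":[0,0,0],"fingers":0}
    - {"translation":[0,0,0.5],"delta_rot":[0,0,0],"fingers":0}
    - {"translation":[0,0,0.3],"delta_rot":[0,0,0],"fingers":0}
    - {"translation":[0,0,0],"delta_rot":[0,0,0],"fingers":0}
    - {"translation":[0,0,0],"delta_rot":[0,0,0],"fingers":0}

```text
time_s: 9.3
position: [0.6119, -0.0008, 0.1205]
ee_rot: [-0.001, -0.0, 1.0, 0.0]
force: [0.2, 0.5, 0.4]
opening: 0.499
finger_force: 0.0
```

```bash
python3 -c "
from h import *
print(delta((.614,-.0062,.1035)),pose()[2]['time_s'])
im=viewer.get_image('top')
k=mask(im,(0,110,40),(12,255,255),(130,260,200,330));im2=cv2.resize(im[260:330,130:200],None,fx=6,fy=6)
cv2.imwrite('pics/t2.png',np.hstack([im2,cv2.resize(viewer.get_image('side')[130:200,220:290],None,fx=5,fy=6)]))"
```

```text
[-0.0717 -0.1801  0.5664] 9.3
```

View pics/t2.png

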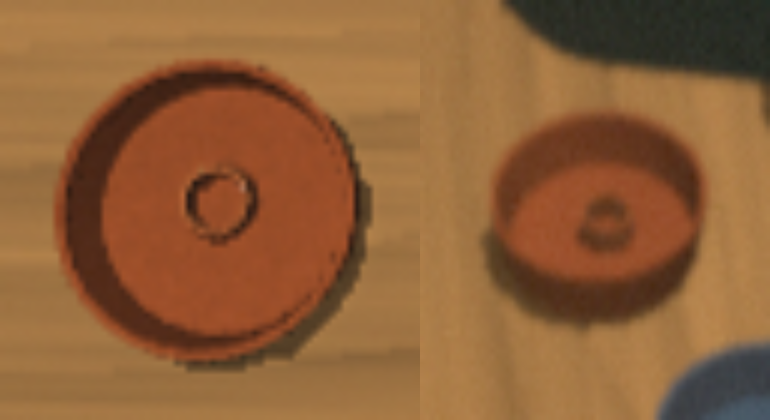

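The copper ring lies near the middle of the red dish, at crop (220,203). Next is the silver ring.

>>> move_arm:
  targets:
    - {"translation":[-0.1,-0.2,0.1],"delta_rot":[0,0,0],"fingers":0}
    - {"translation":[0,0,0.3],"delta_rot":[0,0,0],"fingers":0}
    - {"translation":[0,0,0.15],"delta_rot":[0,0,0],"fingers":0}
    - {"translation":[0,0,0],"delta_rot":[0,0,0],"fingers":0.3}
    - {"translation":[0,0,0],"delta_rot":[0,0,0],"fingers":0.6}
    - {"translation":[0,0,0],"delta_rot":[0,0,0],"fingers":0.6}
    - {"translation":[0,0,0],"delta_rot":[0,0,0],"fingers":0.6}
    - {"translation":[0,0,0],"delta_rot":[0,0,0],"fingers":0.6}

```text
time_s: 10.2
position: [0.6156, -0.0079, 0.1051]
ee_rot: [0.0, 0.001, 1.0, 0.0]
force: [0.6, 0.1, -0.6]
opening: 0.279
finger_force: 29.4
```

```bash
python3 -c "
from h import *
print(delta((.5283,.2017,.1535)))"
```

```text
[ 2.9159  6.9854 -1.6145]
```

>>> move_arm:
  targets:
    - {"translation":[0,0,-0.5],"delta_rot":[0,0,0],"fingers":0.6}
    - {"translation":[0,0,-0.7],"delta_rot":[0,0,0],"fingers":0.6}
    - {"translation":[0.2,0.4,-0.4],"delta_rot":[0,0,0],"fingers":0.6}
    - {"translation":[0.4,0.9,0],"delta_rot":[0,0,0],"fingers":0.6}
    - {"translation":[0.4,0.9,0],"delta_rot":[0,0,0],"fingers":0.6}
    - {"translation":[0.4,0.9,0],"delta_rot":[0,0,0],"fingers":0.6}
    - {"translation":[0.4,0.9,0],"delta_rot":[0,0,0],"fingers":0.6}
    - {"translation":[0.4,0.9,0],"delta_rot":[0,0,0],"fingers":0.6}
    - {"translation":[0.4,0.9,0],"delta_rot":[0,0,0],"fingers":0.6}
    - {"translation":[0.3,0.8,0],"delta_rot":[0,0,0],"fingers":0.6}
    - {"translation":[0,0.4,0.4],"delta_rot":[0,0,0],"fingers":0.6}
    - {"translation":[0,0,0.7],"delta_rot":[0,0,0],"fingers":0.6}
    - {"translation":[0,0,0.4],"delta_rot":[0,0,0],"fingers":0.6}
    - {"translation":[0,0,0],"delta_rot":[0,0,0],"fingers":0.6}

```text
time_s: 11.6
position: [0.527, 0.2014, 0.1048]
ee_rot: [-0.003, 0.001, 1.0, -0.001]
force: [-0.6, -0.4, -0.4]
opening: 0.277
finger_force: 29.5
```

```bash
python3 -c "
from h import *
print(delta((.5283,.2017,.040)))"
```

```text
[-0.0541  0.0127  2.1598]
```

>>> move_arm:
  targets:
    - {"translation":[0,0,0.4],"delta_rot":[0,0,0],"fingers":0.6}
    - {"translation":[0,0,0.7],"delta_rot":[0,0,0],"fingers":0.6}
    - {"translation":[0,0,0.6],"delta_rot":[0,0,0],"fingers":0.6}
    - {"translation":[0,0,0.4],"delta_rot":[0,0,0],"fingers":0.6}
    - {"translation":[0,0,0],"delta_rot":[0,0,0],"fingers":0.6}
    - {"translation":[0,0,0],"delta_rot":[0,0,0],"fingers":0.2}
    - {"translation":[0,0,0],"delta_rot":[0,0,0],"fingers":0.1}
    - {"translation":[0,0,0],"delta_rot":[0,0,0],"fingers":0.1}
    - {"translation":[0,0,-0.4],"delta_rot":[0,0,0],"fingers":0.1}
    - {"translation":[0,0,-0.8],"delta_rot":[0,0,0],"fingers":0.1}
    - {"translation":[0,0,-0.9],"delta_rot":[0,0,0],"fingers":0.1}
    - {"translation":[0,0,-0.9],"delta_rot":[0,0,0],"fingers":0}
    - {"translation":[0,0,-0.9],"delta_rot":[0,0,0],"fingers":0}
    - {"translation":[0,0,-0.9],"delta_rot":[0,0,0],"fingers":0}
    - {"translation":[0,0,-0.9],"delta_rot":[0,0,0],"fingers":0}
    - {"translation":[0,0,-0.9],"delta_rot":[0,0,0],"fingers":0}

```text
time_s: 13.2
position: [0.5286, 0.2021, 0.2456]
ee_rot: [0.001, 0.0, 1.0, 0.0]
force: [-0.3, 0.1, 1.0]
opening: 0.501
finger_force: 0.0
```

```bash
python3 -c "
from h import *
print(delta((.571,-.27,.25)),pose()[2]['time_s'])"
```

```text
[ -1.4293 -15.7367  -0.1523] 13.2
```

>>> move_arm:
  targets:
    - {"translation":[0,-0.5,0],"delta_rot":[0,0,0],"fingers":0}
    - {"translation":[0,-0.8,0],"delta_rot":[0,0,0],"fingers":0}
    - {"translation":[0,-1,0],"delta_rot":[0,0,0],"fingers":0}
    - {"translation":[0,-1,0],"delta_rot":[0,0,0],"fingers":0}
    - {"translation":[0,-1,0],"delta_rot":[0,0,0],"fingers":0}
    - {"translation":[0,-1,0],"delta_rot":[0,0,0],"fingers":0}
    - {"translation":[0,-1,0],"delta_rot":[0,0,0],"fingers":0}
    - {"translation":[0,-1,0],"delta_rot":[0,0,0],"fingers":0}
    - {"translation":[0,-1,0],"delta_rot":[0,0,0],"fingers":0}
    - {"translation":[0,-1,0],"delta_rot":[0,0,0],"fingers":0}
    - {"translation":[0,-1,0],"delta_rot":[0,0,0],"fingers":0}
    - {"translation":[0,-1,0],"delta_rot":[0,0,0],"fingers":0}
    - {"translation":[0,-0.9,0],"delta_rot":[0,0,0],"fingers":0}
    - {"translation":[0,-0.8,0],"delta_rot":[0,0,0],"fingers":0}
    - {"translation":[0,-0.3,0],"delta_rot":[0,0,0.038],"fingers":0}
    - {"translation":[0,0,0],"delta_rot":[0,0,0.038],"fingers":0}
    - {"translation":[0,0,0],"delta_rot":[0,0,0.038],"fingers":0}
    - {"translation":[0,0,0],"delta_rot":[0,0,0.038],"fingers":0}
    - {"translation":[0,0,0],"delta_rot":[0,0,0.038],"fingers":0}
    - {"translation":[0,0,0],"delta_rot":[0,0,0],"fingers":0}

```text
time_s: 15.2
position: [0.5276, -0.1973, 0.2426]
ee_rot: [-0.0, 0.295, 0.956, -0.0]
force: [0.6, -0.6, -0.9]
opening: 0.503
finger_force: 0.0
```

```bash
python3 -c "
from h import *
print(delta((.571,-.27,.2)),pose()[2]['time_s']);print(pose()[1].as_matrix())
c=viewer.camera_info('wrist');im=viewer.get_image('wrist');cv2.imwrite('pics/w2.png',im);np.save('w2.npy',c,allow_pickle=True)
t=viewer.get_image('top');cv2.imwrite('pics/top2.png',t)
W=mask(t,(0,0,120),(179,60,255),(210,240,265,295));print('bright grey px in blue dish',W.sum()/255)
"; cd pics; python3 -c "
import cv2,numpy as np
a=cv2.imread('w2.png');b=cv2.resize(cv2.imread('top2.png')[235:295,205:270],(160,150));a[:150,480:]=b;cv2.imwrite('w2v.png',a)"
```

```text
[-2.5615 -1.1886  1.4209] 15.2
[[-0.8264  0.5631 -0.0005]
 [ 0.5631  0.8264  0.    ]
 [ 0.0004 -0.0003 -1.    ]]
bright grey px in blue dish 48.0
```

View pics/w2v.png

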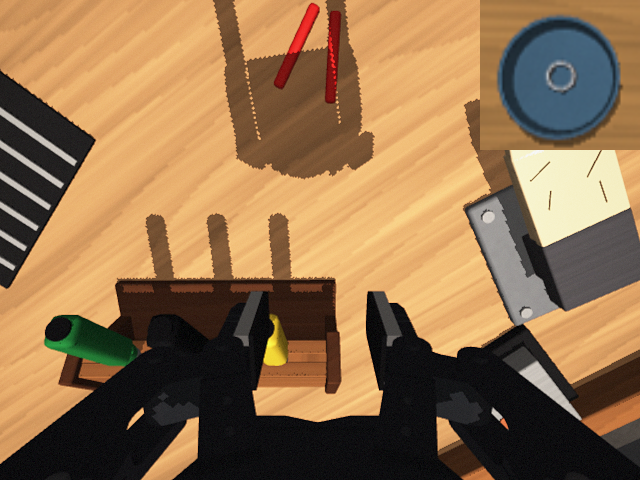

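The inset shows the silver ring in the middle of the blue dish. The rack's front edge, (118,280)–(335,279), is level in the wrist view, so the yaw matches, and the yellow handle is just right of the left finger at (277,340).

>>> move_arm:
  targets:
    - {"translation":[-0.5,-0.3,0],"delta_rot":[0,0,0],"fingers":0}
    - {"translation":[-0.8,-0.4,0],"delta_rot":[0,0,0],"fingers":0}
    - {"translation":[-0.8,-0.4,0],"delta_rot":[0,0,0],"fingers":0}
    - {"translation":[-0.4,-0.1,0],"delta_rot":[0,0,0],"fingers":0}
    - {"translation":[0,0,0],"delta_rot":[0,0,0],"fingers":0}
    - {"translation":[0,0,0],"delta_rot":[0,0,0],"fingers":0}

```text
time_s: 15.9
position: [0.5696, -0.2687, 0.2424]
ee_rot: [-0.001, 0.294, 0.956, 0.0]
force: [0.1, 0.2, 0.1]
opening: 0.503
finger_force: 0.0
```

```bash
python3 -c "
from h import *
print(delta((.571,-.27,.138)),pose()[2]['time_s'])
c=viewer.camera_info('wrist');im=viewer.get_image('wrist')
k=big(mask(im,(22,150,60),(35,255,255)));print(cv2.boundingRect(k))
cv2.imwrite('pics/w3.png',im)
x,R,o=pose()
r=cv2.boundingRect(k)
for y in (r[1]+5,r[1]+r[3]//2,r[1]+r[3]-5):
    s=k[abs(k[:,0,1]-y)<=1][:,0,0];print(y,s.min(),s.max())
# butt disc z .165 / mid .132 lateral in tool frame
for uv,z in (((r[0]+r[2]/2,r[1]+12),.165),((r[0]+r[2]/2,r[1]+r[3]/2),.132)): print(R.inv().apply(cast('',uv,z,c)[0]-x))
"
```

```text
[-0.0674 -0.012   3.4815] 15.9
(302, 201, 34, 82)
206 303 333
242 303 334
278 308 329
[0.032  0.0013 0.0778]
[0.0043 0.0015 0.1107]
```

View pics/w3.png

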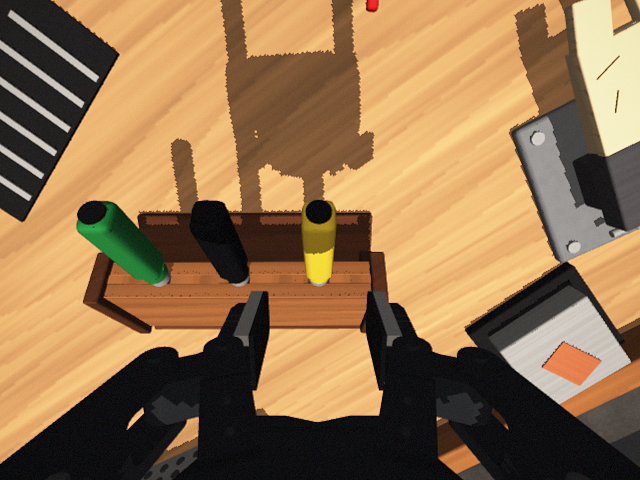

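The yellow handle at columns 303–334 is centred between the jaws, whose inner edges are at columns 268 and 368, and the black handle is clear to the left. I can descend.

>>> move_arm:
  targets:
    - {"translation":[-0.05,0.04,0.5],"delta_rot":[0,0,0],"fingers":0}
    - {"translation":[0,0,0.7],"delta_rot":[0,0,0],"fingers":0}
    - {"translation":[0,0,0.7],"delta_rot":[0,0,0],"fingers":0}
    - {"translation":[0,0,0.6],"delta_rot":[0,0,0],"fingers":0}
    - {"translation":[0,0,0.5],"delta_rot":[0,0,0],"fingers":0}
    - {"translation":[0,0,0.4],"delta_rot":[0,0,0],"fingers":0}
    - {"translation":[0,0,0],"delta_rot":[0,0,0],"fingers":0}
    - {"translation":[0,0,0],"delta_rot":[0,0,0],"fingers":0.4}
    - {"translation":[0,0,0],"delta_rot":[0,0,0],"fingers":0.8}
    - {"translation":[0,0,0],"delta_rot":[0,0,0],"fingers":0.8}
    - {"translation":[0,0,0],"delta_rot":[0,0,0],"fingers":0.8}
    - {"translation":[0,0,0],"delta_rot":[0,0,0],"fingers":0.8}
    - {"translation":[0,0,0],"delta_rot":[0,0,0],"fingers":0.8}
  newtons: 70

```text
time_s: 17.25
position: [0.5724, -0.269, 0.142]
ee_rot: [0.001, 0.295, 0.956, -0.0]
force: [-0.4, -0.5, 5.3]
opening: 0.223
finger_force: 68.5
```

>>> move_arm:
  targets:
    - {"translation":[0.15,0,-0.15],"delta_rot":[0,0,0],"fingers":0.8}
    - {"translation":[0.3,0,-0.3],"delta_rot":[0,0,0],"fingers":0.8}
    - {"translation":[0.3,0,-0.3],"delta_rot":[0,0,0],"fingers":0.8}
    - {"translation":[0.3,0,-0.3],"delta_rot":[0,0,0],"fingers":0.8}

```text
time_s: 17.65
position: [0.5459, -0.2511, 0.1733]
ee_rot: [0.001, 0.295, 0.956, -0.0]
force: [3.5, -2.3, -0.5]
opening: 0.221
finger_force: 68.2
```

```bash
python3 -c "
from h import *
o=pose()[2];print(o['position'],o['force'],o['ft_torque'],o['opening'],o['finger_force'])"
```

```text
[ 0.5459 -0.2511  0.1733] [ 3.4817 -2.2602 -0.5145] [-0.5754 -0.8624  0.0026] 0.2209112276612888 68.22416067123413
```

Smooth, with low forces. I'll draw it all the way out.

>>> move_arm:
  targets:
    - {"translation":[0.4,0,-0.4],"delta_rot":[0,0,0],"fingers":0.8}
    - {"translation":[0.4,0,-0.4],"delta_rot":[0,0,0],"fingers":0.8}
    - {"translation":[0.4,0,-0.4],"delta_rot":[0,0,0],"fingers":0.8}
    - {"translation":[0.4,0,-0.4],"delta_rot":[0,0,0],"fingers":0.8}
    - {"translation":[0.4,0,-0.4],"delta_rot":[0,0,0],"fingers":0.8}
    - {"translation":[0.3,0,-0.4],"delta_rot":[0,0,0],"fingers":0.8}
    - {"translation":[0,0,0],"delta_rot":[0,0,0],"fingers":0.8}
    - {"translation":[0,0,0],"delta_rot":[0,0,0],"fingers":0.8}

```text
time_s: 18.45
position: [0.4885, -0.2119, 0.2443]
ee_rot: [-0.0, 0.294, 0.956, 0.0]
force: [-0.3, 0.3, -1.0]
opening: 0.221
finger_force: 68.3
```

```bash
python3 -c "
from h import *
o=pose()[2];print(o['position'],o['force'],o['ft_torque'],o['joint_pos'],o['time_s'])
a=viewer.get_image('side');b=viewer.get_image('wrist');cv2.imwrite('pics/s3.png',np.hstack([cv2.resize(a[200:480,200:520],(400,350)),cv2.resize(b,(400,350))]))"
```

```text
[ 0.4885 -0.2119  0.2443] [-0.3013  0.3019 -1.0494] [0.0184 0.0134 0.0851] [-0.5158  0.051   1.4329  0.0001  1.658  -1.4888] 18.45
```

View pics/s3.png

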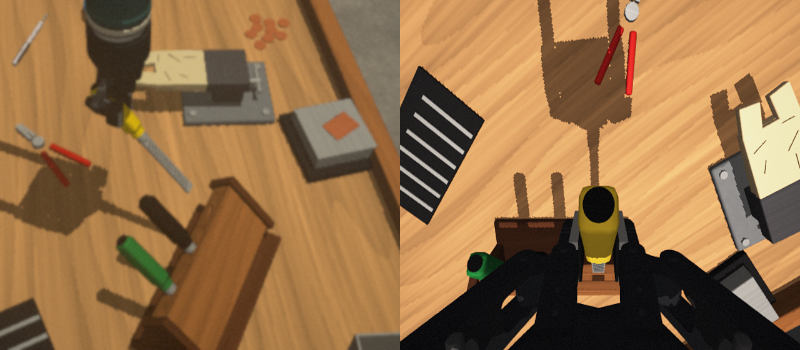

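The side view shows the file fully out of the rack with the neighbouring files still in place, and the wrist view shows the handle pinched squarely. Now I'll level it, then yaw it towards the pin.

>>> move_arm:
  targets:
    - {"translation":[0,0,0],"delta_rot":[0,-0.025,0],"fingers":0.8}
    - {"translation":[0,0,0],"delta_rot":[0,-0.04,0],"fingers":0.8}
    - {"translation":[0,0,0],"delta_rot":[0,-0.04,0],"fingers":0.8}
    - {"translation":[0,0,0],"delta_rot":[0,-0.04,0],"fingers":0.8}
    - {"translation":[0,0,0],"delta_rot":[0,-0.04,0],"fingers":0.8}
    - {"translation":[0,0,0],"delta_rot":[0,-0.04,0],"fingers":0.8}
    - {"translation":[0,0,0],"delta_rot":[0,-0.025,0],"fingers":0.8}
    - {"translation":[0,0,0],"delta_rot":[-0.027,0,-0.027],"fingers":0.8}
    - {"translation":[0,0,0],"delta_rot":[-0.027,0,-0.027],"fingers":0.8}
    - {"translation":[0,0,0],"delta_rot":[-0.027,0,-0.027],"fingers":0.8}
    - {"translation":[0,0,0],"delta_rot":[-0.027,0,-0.027],"fingers":0.8}
    - {"translation":[0,0,0],"delta_rot":[-0.027,0,-0.027],"fingers":0.8}
    - {"translation":[0,0,0],"delta_rot":[0,0,0],"fingers":0.8}
    - {"translation":[0,0,0],"delta_rot":[0,0,0],"fingers":0.8}

```text
time_s: 19.95
position: [0.4875, -0.2126, 0.2408]
ee_rot: [0.377, 0.039, 0.925, -0.013]
force: [-0.7, 0.3, -0.9]
opening: 0.222
finger_force: 68.7
```

```bash
python3 -c "
from h import *
x,R,o=pose();M=R.as_matrix();print(x,o['force'],o['time_s'],o['joint_pos']);print(M)
# file x axis assumed tool (-1,0,1)/sqrt2, origin at grasp point
f=M@np.array([-1,0,1])/2**.5; print('file x',f,'blade est',x+M[:,2]*.006+.105*f)
T=viewer.get_image('top');S=viewer.get_image('side');cv2.imwrite('pics/t4.png',T);cv2.imwrite('pics/s4.png',S)
cv2.imwrite('pics/v4.png',np.hstack([cv2.resize(T[150:350,300:500],(400,400)),cv2.resize(S[150:400,200:450],(400,400))]))"
```

```text
[ 0.4875 -0.2126  0.2408] [-0.6533  0.3119 -0.9159] 19.95 [-0.7806 -0.3643  1.9673  0.5743  0.9821 -2.4534]
[[-0.713   0.0828  0.6963]
 [ 0.0632  0.9966 -0.0538]
 [-0.6983  0.0056 -0.7157]]
file x [ 0.9965 -0.0827 -0.0123] blade est [ 0.5963 -0.2216  0.2352]
```

View pics/v4.png

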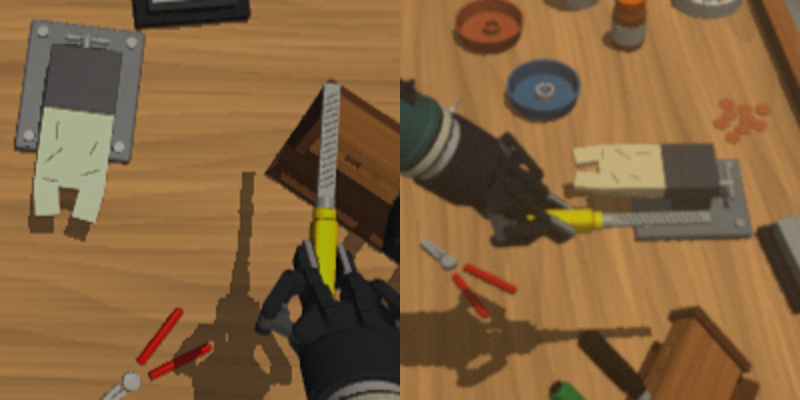

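Both views show the file clear of the rack and looking level: ferrule at top px (462,256) and tip (465.5,191.5); ferrule at side px (325,287) and tip (394,285). Both rings are still in their dishes.

```bash
python3 -c "
from h import *
a=tri((462,256),(325,286.9));b=tri((465.5,191.5),(393.8,285));print(a,b,'slope',np.degrees(np.arcsin((b[0]-a[0])[2]/np.linalg.norm(b[0]-a[0]))),np.linalg.norm(b[0]-a[0]))
x,R,o=pose();M=R.as_matrix();f=M@np.array([-1,0,1])/2**.5
for bl in (x+M[:,2]*.006+.105*f,(a[0]+b[0])/2): 
  g=x+np.array([.605,-.0085,.125])-bl
  print('tri mid',bl,'world move',g-x,'up-level move, then down (tool units)',R.inv().apply(np.r_[(g-x)[:2],0])/.03,R.inv().apply([0,0,(g-x)[2]])/.03)"
```

```text
(array([ 0.5358, -0.2157,  0.2329]), array([0.38])) (array([ 0.6477, -0.2251,  0.2307]), array([0.1535])) slope -1.126236338723508 0.11227953933848087
tri mid [ 0.5967 -0.2202  0.2358] world move [ 0.0083  0.2117 -0.1108] up-level move, then down (tool units) [ 0.2291  7.0547 -0.1772] [ 2.5828 -0.0175  2.6417]
tri mid [ 0.5918 -0.2204  0.2318] world move [ 0.0132  0.2119 -0.1068] up-level move, then down (tool units) [ 0.1124  7.0758 -0.0629] [ 2.4887 -0.0169  2.5454]
```

>>> move_arm:
  targets:
    - {"translation":[0,0.3,0],"delta_rot":[0,0,0],"fingers":0.8}
    - {"translation":[0,0.5,0],"delta_rot":[0,0,0],"fingers":0.8}
    - {"translation":[0,0.7,0],"delta_rot":[0,0,0],"fingers":0.8}
    - {"translation":[0,0.7,0],"delta_rot":[0,0,0],"fingers":0.8}
    - {"translation":[0,0.7,0],"delta_rot":[0,0,0],"fingers":0.8}
    - {"translation":[0,0.7,0],"delta_rot":[0,0,0],"fingers":0.8}
    - {"translation":[0,0.7,0],"delta_rot":[0,0,0],"fingers":0.8}
    - {"translation":[0,0.7,0],"delta_rot":[0,0,0],"fingers":0.8}
    - {"translation":[0,0.7,0],"delta_rot":[0,0,0],"fingers":0.8}
    - {"translation":[0.1,0.7,0],"delta_rot":[0,0,0],"fingers":0.8}
    - {"translation":[0,0.5,0],"delta_rot":[0,0,0],"fingers":0.8}
    - {"translation":[0.3,0.15,0.3],"delta_rot":[0,0,0],"fingers":0.8}
    - {"translation":[0.4,0,0.4],"delta_rot":[0,0,0],"fingers":0.8}
    - {"translation":[0.4,0,0.4],"delta_rot":[0,0,0],"fingers":0.8}
    - {"translation":[0.4,0,0.4],"delta_rot":[0,0,0],"fingers":0.8}
    - {"translation":[0.3,0,0.3],"delta_rot":[0,0,0],"fingers":0.8}
    - {"translation":[0,0,0],"delta_rot":[0,0,0],"fingers":0.8}
    - {"translation":[0,0,0],"delta_rot":[0,0,0],"fingers":0.8}

```text
time_s: 21.85
position: [0.5016, 0.0004, 0.1648]
ee_rot: [0.378, 0.037, 0.925, -0.013]
force: [0.3, -1.2, -1.9]
opening: 0.222
finger_force: 68.8
```

```bash
python3 -c "
from h import *
x,R,o=pose();M=R.as_matrix();f=M@np.array([-1,0,1])/2**.5;bl=x+M[:,2]*.006+.105*f
print(x,o['force'],o['time_s'],o['joint_pos'],'f',f,'blade',bl,R.inv().apply(np.array([.605,-.0085,.125])-bl)/.03, 'tool y',M[:,1])
T=viewer.get_image('top');S=viewer.get_image('side')
cv2.imwrite('pics/v5.png',np.hstack([cv2.resize(T[130:330,200:400],(400,400)),cv2.resize(S[150:400,200:450],(400,400))]))"
```

```text
[0.5016 0.0004 0.1648] [ 0.2668 -1.2355 -1.8655] 21.85 [-0.1407 -0.436   2.1707  0.0799  0.6333 -1.6772] f [ 0.9969 -0.0776 -0.0091] blade [ 0.6105 -0.0081  0.1596] [ 0.9368 -0.034   0.694 ] tool y [0.0777 0.997  0.0044]
```

View pics/v5.png

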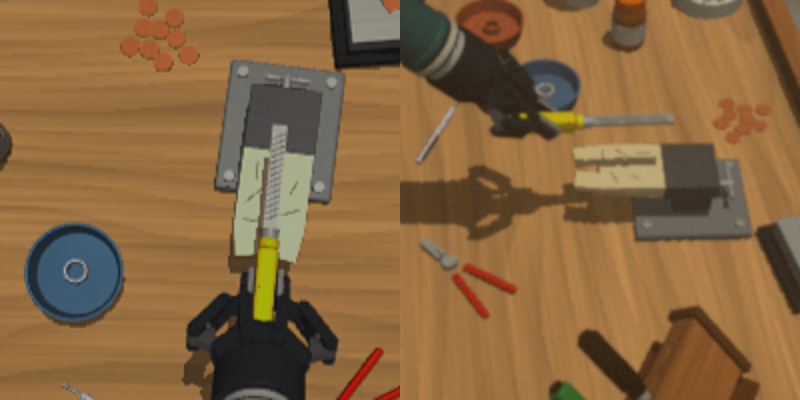

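The file lies along the pin's centre line, about 8 cm above the pin in both views. I'll lower it by about 32 mm.

>>> move_arm:
  targets:
    - {"translation":[0.2,0,0.2],"delta_rot":[0,0,0],"fingers":0.8}
    - {"translation":[0.3,0,0.3],"delta_rot":[0,0,0],"fingers":0.8}
    - {"translation":[0.3,0,0.2],"delta_rot":[0,0,0],"fingers":0.8}
    - {"translation":[0,0,0],"delta_rot":[0,0,0],"fingers":0.8}
    - {"translation":[0,0,0],"delta_rot":[0,0,0],"fingers":0.8}
    - {"translation":[0,0,0],"delta_rot":[0,0,0],"fingers":0.8}
    - {"translation":[0,0,0],"delta_rot":[0,0,0],"fingers":0.8}

```text
time_s: 22.65
position: [0.4999, -0.0004, 0.1337]
ee_rot: [0.379, 0.037, 0.925, -0.013]
force: [0.1, -1.0, -1.2]
opening: 0.22
finger_force: 68.8
```

```bash
python3 -c "
from h import *
x,R,o=pose();M=R.as_matrix();f=M@np.array([-1,0,1])/2**.5;bl=x+M[:,2]*.006+.105*f
print(x,o['force'],o['time_s'],'f',f,'blade',bl,o['finger_force'],np.abs(o['joint_velocities']).max())
ok=np.linalg.norm(bl[:2]-[.605,-.0085])<.015 and .11<bl[2]<.14 and abs(f[2])<.06
print(ok)
if ok: print(bot.finish_job())"
```

```text
[ 0.4999 -0.0004  0.1337] [ 0.0977 -0.9879 -1.2024] 22.65 f [ 0.9968 -0.0789 -0.008 ] blade [ 0.6087 -0.009   0.1286] 68.7654161453247 0.0027399764290338582
True
the job is handed in; nothing more can be done
None
```

I handed the job in at 22.65 s: the copper ring is in the red-brown dish, the silver ring is in the blue dish, and the yellow file is held level about 5 cm above the pin; the judge's verdict was not shown.

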